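Fetch the squat jar from behind the bottles in the painter's tray

TASK

The squat jar at the back of the plywood tray is hemmed in by three tall containers: first move all three out of the tray and stand them upright on the black rubber mat, leaving the jar where it is. Then stand the jar in the middle of the round cork coaster, and only after that put each of the three containers back, upright, in the very place in the tray where that one stood at the start. Knock nothing over and leave the cup, the tape and the palette knife where they are.

Things in the scene. Friction and masses are not known exactly. Their poses are not given: they have to be found in the camera images.
- tray: Fixed low plywood tray, 155 mm (its x) by 210 mm (its y), floor 6 mm thick, 4 mm thick lips 16 mm high, the far (+x) lip 30 mm high. Origin: centre of the underside. At the start the jar stands near x +33 mm, y 0 of the tray and the tall containers in three places around it, near (+30, +64), (+30, -64) and (-31, 0) mm (each up to 4 mm off in each direction); which container stands in which place changes from start to start. Tray, mat and coaster swap places on the table
- mat: Fixed black rubber mat lying on the table, 180 mm (its x) by 200 mm (its y), 4 mm thick: the side area. Origin: centre of the underside
- coaster: Fixed round cork coaster lying on the table, 80 mm in diameter, 6 mm thick: where the jar goes. Origin: centre of the underside
- bottle_centre (a point): Round white plastic paint bottle with a black band, 124 mm tall; body 54 mm in diameter up to 94 mm, then a shoulder and a white cap 37 mm in diameter from 104 mm up. The point is on its axis half-way up, 62 mm above its foot; z up. Loose, about 0.3 kg
- tin_centre (a point): Square aluminium tin of varnish with a plain paper band, 46 by 46 mm and 98 mm tall, with a round black cap 30 mm in diameter above that, 112 mm in all. The point is on its axis half-way up, 56 mm above its foot; x and y square to its flat sides, z up. Within 0.3 rad of square with the tray at the start. Loose, about 0.3 kg
- amber_centre (a point): Slim round amber glass bottle, 128 mm tall; body 44 mm in diameter up to 98 mm, then a shoulder and a black cap 28 mm in diameter from 110 mm up. The point is on its axis half-way up, 64 mm above its foot; z up. Loose, about 0.3 kg
- jar_centre (a point): Squat round white jar with a plain dark steel lid, 46 mm tall, body 50 mm and lid 52 mm in diameter (lid from 32 mm up). The point is on its axis half-way up, 23 mm above its foot; z up. Loose, about 0.15 kg
- cup: Bystander: blue ceramic cup, 72 mm in diameter, 85 mm tall, loose. Origin: centre of its foot. Leave alone
- tape: Bystander: roll of paper masking tape lying flat, 90 mm in diameter, 24 mm high, loose. Origin: centre of its underside. Leave alone
- knife: Bystander: palette knife with a broad flat steel blade and a wooden handle lying on the table, about 200 mm long along its x, loose. Leave alone
Things that resemble listed ones, but are neither listed nor needed, are in the scene too. Leave any purple look-alike of the part that bears tin_centre alone.

How it is judged:
On the way, in this order (a step that is already met when the one before it is completed fails the run):
1. the three tall containers stand upright on the mat, the jar still in its place in the tray (x of bottle_centre in the frame of mat between -0.09 and 0.09 m and y of bottle_centre in the frame of mat between -0.1 and 0.1 m and height (world z) of bottle_centre below 0.074 m and angle between each of bottle_centre, tin_centre, amber_centre's own z axis and vertical below 0.15 rad and x of tin_centre in the frame of mat between -0.09 and 0.09 m and y of tin_centre in the frame of mat between -0.1 and 0.1 m and height (world z) of tin_centre below 0.068 m and x of amber_centre in the frame of mat between -0.09 and 0.09 m and y of amber_centre in the frame of mat between -0.1 and 0.1 m and height (world z) of amber_centre below 0.076 m and distance of jar_centre from where it was at the start of the episode below 0.015 m), for 0.2 s.
2. the jar stands on the middle of the coaster while the three containers still stand on the mat (x of bottle_centre in the frame of mat between -0.09 and 0.09 m and y of bottle_centre in the frame of mat between -0.1 and 0.1 m and height (world z) of bottle_centre below 0.074 m and angle between each of bottle_centre, tin_centre, amber_centre, jar_centre's own z axis and vertical below 0.15 rad and x of tin_centre in the frame of mat between -0.09 and 0.09 m and y of tin_centre in the frame of mat between -0.1 and 0.1 m and height (world z) of tin_centre below 0.068 m and x of amber_centre in the frame of mat between -0.09 and 0.09 m and y of amber_centre in the frame of mat between -0.1 and 0.1 m and height (world z) of amber_centre below 0.076 m and horizontal distance between jar_centre and coaster below 0.015 m and height (world z) of jar_centre between 0.024 and 0.035 m), for 0.2 s.
At the end, for the whole second after the job is handed in: The jar stands upright (within 0.15 rad) on the coaster, its axis within 15 mm of the coaster's centre, and the bottle, the tin and the amber bottle each stand upright (within 0.1 rad) within 15 mm of where that one stood at the start (horizontal distance between jar_centre and coaster below 0.015 m and height (world z) of jar_centre between 0.024 and 0.035 m and angle between jar_centre's own z axis and vertical below 0.15 rad and distance of each of bottle_centre, tin_centre, amber_centre from where it was at the start of the episode below 0.015 m and angle between each of bottle_centre, tin_centre, amber_centre's own z axis and vertical below 0.1 rad); the robot touches nothing.
It fails at once if the cup, the tape or the palette knife is moved by more than 15 mm (distance of any of cup, tape, knife from where it was at the start of the episode above 0.015 m).
It fails at once if a container or the jar is knocked over (angle between any of bottle_centre, tin_centre, amber_centre, jar_centre's own z axis and vertical above 0.6 rad).
It also fails if it takes over 144 s, if anything falls off the work surface, if the arm or the gripper's body presses on something with over 40 N, if the wrist force passes 120 N, or if a joint passes its speed limit or range.

ROBOT

A 7-joint arm with a two-finger parallel gripper is mounted at the origin on the work surface. World frame = base frame: x ahead of the robot, y to its left, z up, the work surface at z = 0. Lengths are in m, angles in rad, forces in N, time in s.
With the tool pointing down it reaches from about 0.4 to 0.875 m from the base axis. Payload 19.3 kg.
Tool frame: the origin (TCP) lies at the very end of the fingers, on their centre line; the grasp point (between the pads) lies 19 mm behind it; z points along the fingers, y is the line along which they close (so a half turn about z gives the same grasp; the last joint's range is limited). The gripper opens to 85 mm and grips with 20 to 120 N. Pads are 22 mm wide; open, the fingers measure 114 mm over their backs; the gripper's body (76 mm by 85 mm) begins 54 mm behind the grasp point. The pads swing forward as they close: fully open they stand 13 mm farther back than shut.
Start: joints at [-1.324, 0.521, -0.036, 1.599, 0.021, 1.021, -0.113], TCP at [0.195, 0.594, 0.209] pointing down, gripper open.
Joint ranges: [-2.91, 2.91], [-0.3, 2.13], [-1.5, 1.42], [0.17, 2.43], [-1.26, 4.41], [0.16, 1.93], [-2.52, 2.52]. Speed limits (rad/s): [1.89, 1.89, 2.39, 2.39, 3.01, 3.01, 3.01].

INTERFACE

Orientations are given as [roll, pitch, yaw] about the fixed x, y, z axes, in that order (R = Rz(yaw) Ry(pitch) Rx(roll)).
In Python, from workcell import bot gives the robot as it stands.
- The arm moves only by the tool carry_out, never from a script. Its argument "rows" is a list that holds one entry, the list of rows, each a list of 4 numbers: the shift along the tool's x, y, z in m, then the turn about the tool's z in degrees. In form: [[[x, y, z, twist], ...]]. A call has 1 to 12 rows; each row is the pose to reach, as a shift and turn from the pose commanded when the call began, along the tool's axes at that moment; what a row does not reach only later rows make up. A row lasts 1/12 s, in which the tool goes at most 41.7 mm and 7.16 degrees, less where a joint would pass 70% of its speed; a pose out of reach is approached as far as the arm can. A call with a gripper value outside its range is refused whole. "grip" is the finger opening in m, from 0 to 0.0854, set as the call begins (left out, the last holds). The fingers move at their own pace and stop on an object; "grip_force" is the grip in N (left out, the last holds). Time passes only in rows, so rows that repeat a pose let the fingers close. It gives the time, the measured TCP pose, the force, the opening and the grip force at its end, in the units of the state.
- bot.observe(): the state, without advancing time (a new reading comes with each control period).
- bot.grab_frame(name): name is "scene" or "top" or "wrist"; returns a dict with "pixels" (400x640x3 uint8, red, green, blue), "K" (3x3 intrinsics, pixels), "k1" (the pictures are not rectified: a ray, as slopes to the right and down, at radius r is drawn at 1 + k1 r^2 times it, then the intrinsics apply), "pose" (4x4, takes a point from camera to world coordinates). Camera axes: x right, y down, z forward; pixel columns grow to the right and rows downward; lengths in m; the calibration is good to about 2 mm. A picture is of the moment at which its call begins. There is no depth.
- bot.job_done(): hands the job in; it is judged then, once.
Trained networks look in a picture, given as the dict that the camera call returned (one of the last four; its "shot" number tells which), for a name from the list of things; names that differ only in an ending like _2 or _b are one class to them, and where a whole thing is asked for, a point or a joint stands for the part that bears it (a point fixed in the world has none). Each returns a list of dicts, best first, with "conf" (0 to 1); they miss things now and then, are a little off and sometimes report something else, mostly with a low value. They report only what shows in the picture. A call takes as long as a camera call. They do not tell look-alikes from the thing itself.
- bot.look_for(picture, label): "position" ([column, row] in pixels, amid what is visible of it).
- bot.regions_of(picture, label): "region" (400x640 bool, what is visible of it) and "position" ([column, row] in pixels, amid what is visible of it).
- bot.spot_point(picture, label): "position" ([column, row] in pixels: a listed point, or the origin of a listed thing).
The state is a dict: "clock": time; "qpos": joint angles; "qd": joint speeds; "joint_efforts": joint torques, N m; "position": TCP position; "tool_rot": TCP orientation; "force": force on the tool from outside, world axes, zero at the start; "moment": the same for the moment, N m; "grip_width": finger opening in m; "finger_force": force on a finger pad.
Only numpy, scipy, OpenCV 4.12 (cv2) and the standard library are available. Lean on these libraries where they do the work, as an engineer would, in place of code of your own. Each camera call takes 0.05 s, during which the arm holds its last target. There are 200 camera calls.

## Working session

There is one attempt and no reset: what is moved stays moved. The work goes in short steps, Python scripts to look and compute and a tool call to move; the robot and the scene stay as the last step left them, time stands still between calls to the robot, and variables do not carry over. Pictures are saved under pics/ and viewed, at most 14 in all, crops included, and the job is handed in when it is done.

Besides the shell and the picture viewer there is one more tool, called after "Request:" by a JSON object that holds its "api" and its "payload". carry_out: Moves the arm, as the interface text tells. Its arguments: {"type":"object","properties":{"rows":{"type":"array","items":{"type":"array","items":{"type":"array","items":{"type":"number"}}}},"grip":{"type":"number"},"grip_force":{"type":"number"}},"required":["rows"]}

```bash
mkdir -p pics; ls
cat > h.py <<'E'
import numpy as np, cv2
from workcell import bot
def ray(f,uv):
    K=np.array(f["K"]);xd=(uv[0]-K[0,2])/K[0,0];yd=(uv[1]-K[1,2])/K[1,1]
    x,y=xd,yd
    for _ in range(30):
        s=1+f["k1"]*(x*x+y*y);x,y=xd/s,yd/s
    P=np.array(f["pose"]);return P[:3,3],P[:3,:3]@np.array([x,y,1.])
def at_z(f,uv,z):
    o,d=ray(f,uv);return o+d*(z-o[2])/d[2]
def proj(f,p):
    P=np.array(f["pose"]);K=np.array(f["K"]);c=P[:3,:3].T@(np.array(p)-P[:3,3]);x,y=c[:2]/c[2];s=1+f["k1"]*(x*x+y*y)
    return np.array([K[0,0]*x*s+K[0,2],K[1,1]*y*s+K[1,2]])
def save(f,n,crop=None,sc=1):
    im=f["pixels"][:,:,::-1]
    if crop: a,b,c,d=crop;im=im[b:d,a:c]
    cv2.imwrite(f"pics/{n}.png",cv2.resize(im,None,fx=sc,fy=sc,interpolation=cv2.INTER_CUBIC))
E
python3 - <<'E'
from h import *
s=bot.observe();print(s["position"],s["tool_rot"],s["clock"],s["grip_width"])
Z=dict(tray=0,mat=0,coaster=0,bottle_centre=.068,tin_centre=.062,amber_centre=.070,jar_centre=.029,cup=0,tape=0,knife=0)
for n in("top","scene"):
    f=bot.grab_frame(n);save(f,n+"0");print(n,np.round(np.array(f["pose"]),2).tolist())
    for k,z in Z.items():
        for d in bot.spot_point(f,k)[:3]:
            print(k,round(d["conf"],2),np.round(d["position"]),at_z(f,d["position"],z).round(4))
E
```

```text
pics
[0.19461496 0.59353747 0.20831274] [-3.14043224e+00  8.70705590e-05  2.82481429e+00] 0.0 0.08571114573877661
top [[0.01, -0.97, 0.25, 0.42], [-1.0, -0.01, 0.01, -0.02], [-0.01, -0.25, -0.97, 0.94], [0.0, 0.0, 0.0, 1.0]]
tray 0.77 [430. 253.] [ 0.5225 -0.2845  0.    ]
mat 0.7 [187. 239.] [0.549  0.2923 0.    ]
mat 0.64 [253. 174.] [0.7147 0.1415 0.    ]
coaster 0.75 [314. 242.] [ 0.5477 -0.0107  0.    ]
coaster 0.36 [413. 236.] [ 0.5641 -0.2467  0.    ]
bottle_centre 0.88 [439. 267.] [ 0.4846 -0.284   0.068 ]
tin_centre 0.95 [448. 161.] [ 0.732  -0.3227  0.062 ]
tin_centre 0.94 [467. 238.] [ 0.5494 -0.3519  0.062 ]
amber_centre 0.68 [415. 233.] [ 0.56   -0.2339  0.07  ]
jar_centre 0.73 [436. 240.] [ 0.5496 -0.2906  0.029 ]
cup 0.97 [250. 176.] [0.7079 0.1476 0.    ]
tape 0.97 [321. 173.] [ 0.7179 -0.027   0.    ]
tape 0.44 [438. 264.] [ 0.4976 -0.3024  0.    ]
knife 0.92 [394. 172.] [ 0.7212 -0.2055  0.    ]
scene [[0.54, 0.56, -0.63, 1.14], [0.84, -0.36, 0.41, -0.38], [0.0, -0.75, -0.66, 0.65], [0.0, 0.0, 0.0, 1.0]]
tray 0.94 [203. 252.] [ 0.5296 -0.2903  0.    ]
mat 0.83 [399. 174.] [0.5471 0.2828 0.    ]
coaster 0.56 [310. 214.] [ 0.5521 -0.0199  0.    ]
bottle_centre 0.9 [194. 221.] [ 0.4947 -0.2853  0.068 ]
bottle_centre 0.24 [397. 226.] [0.7485 0.0816 0.068 ]
tin_centre 0.89 [173. 256.] [ 0.5646 -0.3547  0.062 ]
tin_centre 0.78 [216. 310.] [ 0.7308 -0.3267  0.062 ]
jar_centre 0.92 [201. 251.] [ 0.5516 -0.2972  0.029 ]
cup 0.62 [398. 228.] [0.7096 0.1341 0.    ]
tape 0.9 [350. 260.] [ 0.7261 -0.0228  0.    ]
```

View pics/top0.png

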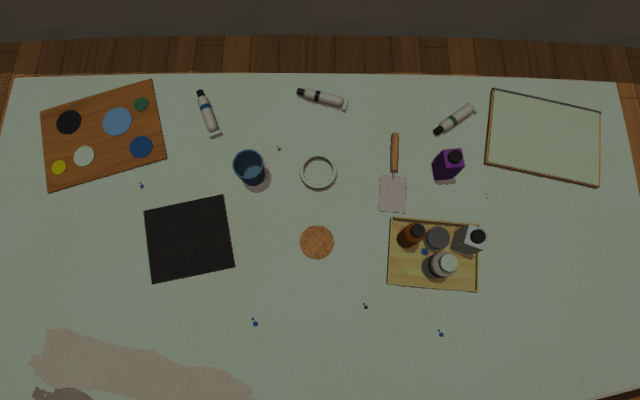

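View pics/scene0.png

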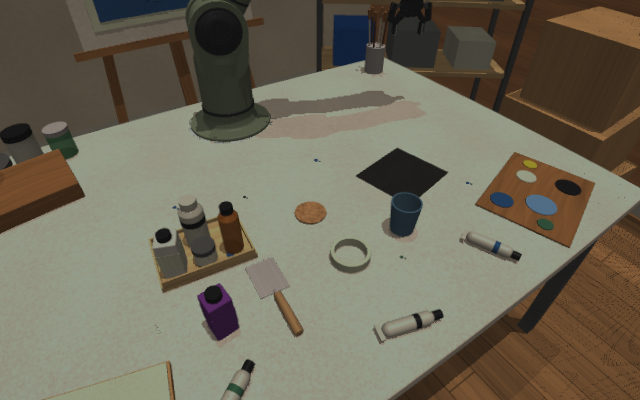

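The aluminium tin is at (473,238). The purple look-alike at (448,162) is the only thing it could be confused with. The other candidates are the white bottle (443,264) against the paint tubes on the table (208,112), (322,98), (455,120), and the jar (438,238). The tray holds amber at left, tin at right and bottle in front. I'll move over the tray and take one close look.

Request:
{"api": "carry_out", "payload": {"rows": [[[-0.43,-0.17,-0.15,-18.2],[-0.43,-0.17,-0.15,-18.2],[-0.43,-0.17,-0.15,-18.2],[-0.43,-0.17,-0.15,-18.2],[-0.43,-0.17,-0.15,-18.2],[-0.43,-0.17,-0.15,-18.2],[-0.43,-0.17,-0.15,-18.2],[-0.43,-0.17,-0.15,-18.2],[-0.43,-0.17,-0.15,-18.2],[-0.43,-0.17,-0.15,-18.2],[-0.43,-0.17,-0.15,-18.2],[-0.43,-0.17,-0.15,-18.2]]]}}

```text
clock: 2.1
position: [0.5531, 0.2951, 0.3603]
tool_rot: [-3.141, 0.002, 3.14]
force: [0.8, 0.5, -0.3]
grip_width: 0.0856
finger_force: 0.0
```

Run:
```python
from h import *
f=bot.grab_frame("wrist");save(f,"w_mat")
for d in bot.spot_point(f,"mat")[:2]: print(d["conf"],d["position"],at_z(f,d["position"],0))
for r in bot.regions_of(f,"mat")[:1]:
    m=r["region"].astype(np.uint8);c=max(cv2.findContours(m,0,2)[0],key=cv2.contourArea)
    p=np.array([at_z(f,q[0],.004)[:2] for q in c],np.float32);print(cv2.minAreaRect(p),m.sum())
```

```text
0.64 [321.0, 150.9] [0.55214891 0.29204168 0.        ]
((0.5510938763618469, 0.29047906398773193), (0.181882843375206, 0.20072197914123535), 12.739762306213379) 13068
```

Request:
{"api": "carry_out", "payload": {"rows": [[[0.05,-0.58,0,0],[0.05,-0.58,0,0],[0.05,-0.58,0,0],[0.05,-0.58,0,0],[0.05,-0.58,0,0],[0.05,-0.58,0,0],[0.05,-0.58,0,0],[0.05,-0.58,0,0],[0.05,-0.58,0,0],[0.05,-0.58,0,0],[0.05,-0.58,0,0],[0.05,-0.58,0,0]]]}}

```text
clock: 3.25
position: [0.5073, -0.2005, 0.3589]
tool_rot: [3.141, 0.0, -3.139]
force: [0.7, 0.9, -1.0]
grip_width: 0.0855
finger_force: 0.0
```

Request:
{"api": "carry_out", "payload": {"rows": [[[0.0,-0.085,0,0],[0.0,-0.085,0,0],[0.0,-0.085,0,0],[0.0,-0.085,0,0],[0.0,-0.085,0,0]]]}}

```text
clock: 3.67
position: [0.5081, -0.2836, 0.3585]
tool_rot: [3.141, -0.0, -3.14]
force: [0.2, 0.6, -0.0]
grip_width: 0.0855
finger_force: 0.0
```

Run:
```python
from h import *
f=bot.grab_frame("wrist");save(f,"w_tray");print(bot.observe()["position"],np.round(f["pose"],3).tolist())
Z=dict(tray=0,bottle_centre=.068,tin_centre=.062,amber_centre=.070,jar_centre=.029,coaster=0)
for k,z in Z.items():
    for d in bot.spot_point(f,k)[:2]:
        print(k,round(d["conf"],2),np.round(d["position"]),at_z(f,d["position"],z).round(4))
```

```text
[ 0.50832151 -0.28312903  0.35865621] [[-0.001, 0.965, 0.261, 0.441], [1.0, 0.001, 0.0, -0.283], [0.0, 0.261, -0.965, 0.523], [0.0, 0.0, 0.0, 1.0]]
tray 0.79 [319. 161.] [ 0.5237 -0.2903  0.    ]
bottle_centre 0.82 [318. 145.] [ 0.4897 -0.2898  0.068 ]
tin_centre 0.77 [300. 289.] [ 0.7272 -0.321   0.062 ]
tin_centre 0.71 [273. 185.] [ 0.5497 -0.3585  0.062 ]
amber_centre 0.66 [359. 190.] [ 0.5553 -0.2286  0.07  ]
jar_centre 0.72 [316. 182.] [ 0.5526 -0.2935  0.029 ]
coaster 0.57 [480. 172.] [ 0.5417 -0.0163  0.    ]
```

View pics/w_tray.png

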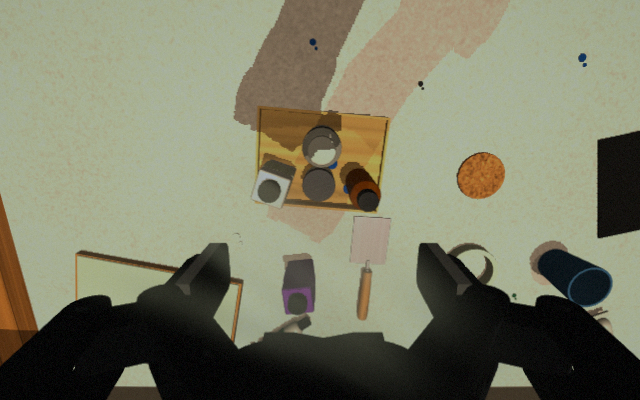

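The picture shows the bottle at (322,146), the aluminium tin (272,185), amber (363,190) and jar (319,184) in the tray. The purple look-alike is outside it at (298,287). Next I'll take a close crop and check the cap tops.

Run:
```python
from h import *
f=bot.grab_frame("wrist");save(f,"w_crop",(240,95,400,220),5)
for n,uv,z in(("bottle cap",(323,151),.130),("tin cap",(269,191),.118),("amber cap",(368,200),.134),("jar lid",(318.5,184.5),.052)):print(n,at_z(f,uv,z).round(4))
for n,p in dict(b=(.492,-.288,.130),t=(.556,-.357,.118),a=(.558,-.231,.134),j=(.555,-.293,.052)).items():print(n,proj(f,p).round(1))
```

```text
bottle cap [ 0.4904 -0.2836  0.13  ]
tin cap [ 0.5453 -0.3557  0.118 ]
amber cap [ 0.553  -0.2254  0.134 ]
jar lid [ 0.5518 -0.2905  0.052 ]
b [319.5 152.3]
t [268.4 198.7]
a [363.5 203.7]
j [316.9 186.5]
```

View pics/w_crop.png

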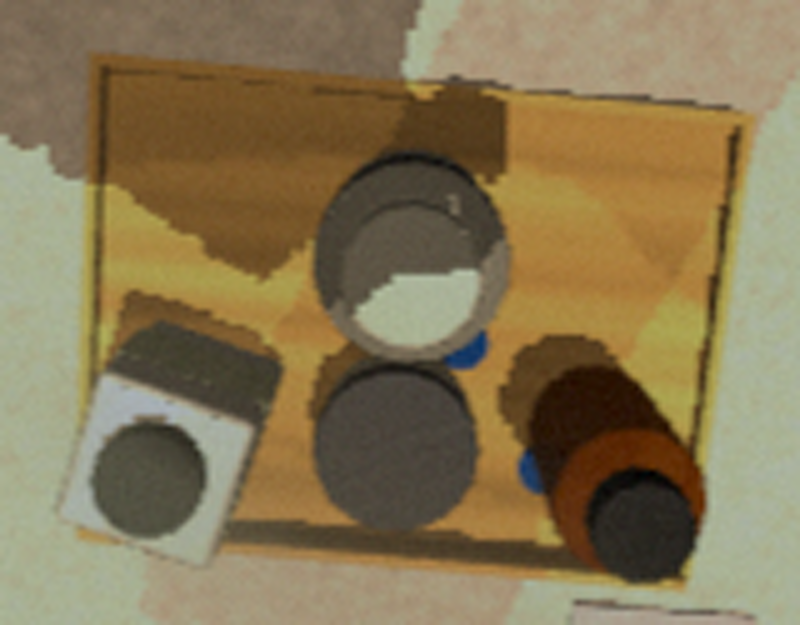

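The crop confirms the silver tin with its black cap at crop (156,470), yawed about 18°. It also shows the bottle cap at (412,275), amber cap at (642,524) and jar at (396,450), and the spacings match the tray layout. I'll take the bottle first.

Request:
{"api": "carry_out", "payload": {"rows": [[[0.0195,-0.001,0.04,0],[0.0195,-0.001,0.08,0],[0.0195,-0.001,0.12,0],[0.0195,-0.001,0.16,0],[0.0195,-0.001,0.19,0],[0.0195,-0.001,0.22,0],[0.0195,-0.001,0.245,0],[0.0195,-0.001,0.265,0],[0.0195,-0.001,0.28,0],[0.0195,-0.001,0.29,0],[0.0195,-0.001,0.293,0],[0.0195,-0.001,0.293,0]]]}}

```text
clock: 5.07
position: [0.4883, -0.2858, 0.0657]
tool_rot: [3.141, -0.001, -3.141]
force: [-0.2, -0.0, 0.6]
grip_width: 0.0854
finger_force: 0.0
```

Request:
{"api": "carry_out", "payload": {"rows": [[[0,0,0,0],[0,0,0,0],[0,0,0,0],[0,0,0,0],[0,0,0,0],[0,0,0,0],[0,0,0,0],[0,0,0,0]]], "grip": 0.045, "grip_force": 40}}

```text
clock: 5.73
position: [0.4891, -0.286, 0.0673]
tool_rot: [-3.141, 0.002, -3.141]
force: [-2.4, 3.1, 13.9]
grip_width: 0.0513
finger_force: 39.2
```

Request:
{"api": "carry_out", "payload": {"rows": [[[0,0,-0.01,0],[0,0,-0.03,0],[0,0,-0.06,0],[0,0,-0.095,0],[0,0,-0.13,0],[0,0.01,-0.155,0],[0,0.03,-0.165,0],[0,0.06,-0.17,0],[0,0.1,-0.17,0],[0,0.14,-0.17,0],[0,0.18,-0.17,0],[0,0.22,-0.17,0]]]}}

```text
clock: 6.73
position: [0.4877, -0.0641, 0.2368]
tool_rot: [-3.142, 0.001, -3.141]
force: [1.5, -0.0, -2.9]
grip_width: 0.0516
finger_force: 42.7
```

Request:
{"api": "carry_out", "payload": {"rows": [[[-0.002,0.04,0,0],[-0.004,0.08,0,0],[-0.006,0.12,0,0],[-0.008,0.16,0,0],[-0.01,0.2,0,0],[-0.012,0.24,0,0],[-0.014,0.28,0,0],[-0.015,0.315,0,0],[-0.015,0.34,0,0],[-0.015,0.355,0,0],[-0.015,0.36,0,0],[-0.015,0.36,0,0]]]}}

```text
clock: 7.73
position: [0.5027, 0.2945, 0.2361]
tool_rot: [-3.141, 0.0, -3.14]
force: [0.2, -1.0, -2.3]
grip_width: 0.0514
finger_force: 42.7
```

Request:
{"api": "carry_out", "payload": {"rows": [[[0,0,0.02,0],[0,0,0.05,0],[0,0,0.085,0],[0,0,0.115,0],[0,0,0.135,0],[0,0,0.15,0],[0,0,0.16,0],[0,0,0.166,0],[0,0,0.169,0],[0,0,0.171,0],[0,0,0.171,0]]]}}

```text
clock: 8.65
position: [0.5034, 0.2941, 0.0656]
tool_rot: [3.141, 0.001, -3.141]
force: [-0.6, 0.1, -2.9]
grip_width: 0.0512
finger_force: 42.7
```

Request:
{"api": "carry_out", "payload": {"rows": [[[0,0,0,0],[0,0,0,0],[0,0,0,0],[0,0,0,0],[0,0,0,0],[0,0,0,0]]], "grip": 0.0854}}

```text
clock: 9.15
position: [0.503, 0.2942, 0.065]
tool_rot: [3.142, 0.0, -3.141]
force: [-0.9, 0.4, -0.1]
grip_width: 0.0854
finger_force: 0.0
```

Request:
{"api": "carry_out", "payload": {"rows": [[[0,0,-0.03,0],[0,0,-0.07,0],[0,0,-0.11,0],[0,0,-0.15,0],[0,-0.02,-0.17,0],[-0.01,-0.06,-0.17,0],[-0.02,-0.1,-0.17,0],[-0.03,-0.14,-0.17,0],[-0.04,-0.18,-0.17,0],[-0.05,-0.22,-0.17,0],[-0.05,-0.26,-0.17,0],[-0.05,-0.3,-0.17,0]]]}}

```text
clock: 10.15
position: [0.5531, -0.0078, 0.2349]
tool_rot: [-3.142, 0.0, -3.141]
force: [0.7, 0.7, 0.1]
grip_width: 0.0854
finger_force: 0.0
```

Request:
{"api": "carry_out", "payload": {"rows": [[[0,-0.04,0,0],[0,-0.08,0,0],[0,-0.12,0,0],[0,-0.16,0,0],[0,-0.2,0,0],[0,-0.219,0,0],[0,-0.219,0,0]]]}}

```text
clock: 10.73
position: [0.5521, -0.2302, 0.2349]
tool_rot: [-3.14, -0.0, 3.136]
force: [-0.6, -0.8, -0.7]
grip_width: 0.0854
finger_force: 0.0
```

Run:
```python
from h import *
f=bot.grab_frame("scene");save(f,"s1")
for d in bot.spot_point(f,"bottle_centre")[:2]: print(d["conf"],at_z(f,d["position"],.066))
f=bot.grab_frame("wrist");save(f,"w2",(220,90,480,300),3)
for k,z in dict(tin_centre=.062,amber_centre=.07,jar_centre=.029).items():
    for d in bot.spot_point(f,k)[:2]: print(k,d["conf"],d["position"],at_z(f,d["position"],z))
print(proj(f,(.5527,-.2249,.134)),bot.observe()["position"])
```

```text
0.64 [0.50697636 0.29324227 0.066     ]
0.55 [0.759725   0.08472897 0.066     ]
tin_centre 0.84 [245.4, 304.5] [ 0.71680211 -0.32056134  0.062     ]
tin_centre 0.67 [202.1, 168.6] [ 0.54713363 -0.35654299  0.062     ]
amber_centre 0.56 [321.2, 176.2] [ 0.55414662 -0.22657851  0.07      ]
amber_centre 0.52 [268.2, 168.2] [ 0.54539338 -0.28290764  0.07      ]
jar_centre 0.79 [267.8, 169.4] [ 0.55420135 -0.290752    0.029     ]
[322.66764584 189.40974795] [ 0.5536288  -0.22343919  0.23493958]
```

View pics/w2.png

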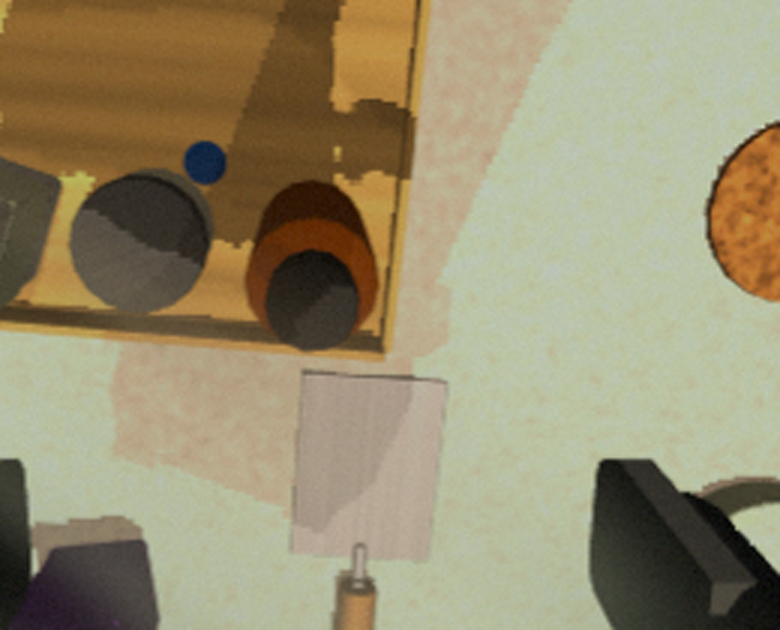

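View pics/s1.png

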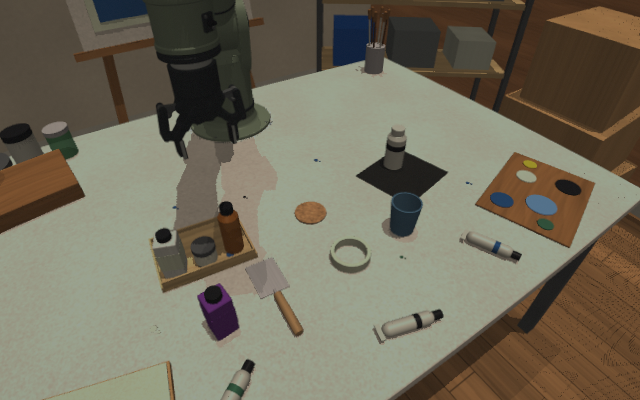

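The bottle stands upright on the mat at (395,150) in the scene view. The amber cap sits where predicted, at wrist pixel (323.7,189.7), so I'll grasp amber.

Request:
{"api": "carry_out", "payload": {"rows": [[[0,-0.001,0.03,0],[0,-0.001,0.065,0],[0,-0.001,0.1,0],[0,-0.001,0.125,0],[0,-0.001,0.145,0],[0,-0.001,0.158,0],[0,-0.001,0.165,0],[0,-0.001,0.168,0],[0,-0.001,0.168,0]]]}}

```text
clock: 11.78
position: [0.5535, -0.2253, 0.0669]
tool_rot: [3.141, -0.0, -3.14]
force: [0.1, 0.8, 0.2]
grip_width: 0.0854
finger_force: 0.0
```

Request:
{"api": "carry_out", "payload": {"rows": [[[0,0,0,0],[0,0,0,0],[0,0,0,0],[0,0,0,0],[0,0,0,0],[0,0,0,0],[0,0,0,0],[0,0,0,0]]], "grip": 0.03}}

```text
clock: 12.45
position: [0.554, -0.2259, 0.0679]
tool_rot: [-3.141, 0.002, -3.141]
force: [-1.3, 0.2, 9.4]
grip_width: 0.0421
finger_force: 39.5
```

Request:
{"api": "carry_out", "payload": {"rows": [[[0,0,-0.01,0],[0,0,-0.03,0],[0,0,-0.06,0],[0,0,-0.095,0],[0,0,-0.13,0],[0,0.01,-0.155,0],[0,0.03,-0.165,0],[0,0.06,-0.17,0],[0,0.1,-0.17,0],[0,0.14,-0.17,0],[0,0.18,-0.17,0],[0,0.22,-0.17,0]]]}}

```text
clock: 13.45
position: [0.5526, -0.0041, 0.2377]
tool_rot: [3.142, 0.0, -3.141]
force: [0.8, -0.3, -2.8]
grip_width: 0.0419
finger_force: 41.5
```

Request:
{"api": "carry_out", "payload": {"rows": [[[-0.002,0.04,0,0],[-0.004,0.08,0,0],[-0.006,0.12,0,0],[-0.008,0.16,0,0],[-0.01,0.2,0,0],[-0.012,0.24,0,0],[-0.014,0.28,0,0],[-0.015,0.315,0,0],[-0.015,0.34,0,0],[-0.015,0.355,0,0],[-0.015,0.36,0,0],[-0.015,0.36,0,0]]]}}

```text
clock: 14.45
position: [0.5675, 0.3548, 0.2369]
tool_rot: [-3.141, -0.0, -3.14]
force: [0.1, 0.2, -2.8]
grip_width: 0.042
finger_force: 41.5
```

Request:
{"api": "carry_out", "payload": {"rows": [[[0,0,0.02,0],[0,0,0.05,0],[0,0,0.085,0],[0,0,0.115,0],[0,0,0.135,0],[0,0,0.15,0],[0,0,0.16,0],[0,0,0.166,0],[0,0,0.169,0],[0,0,0.1715,0],[0,0,0.1715,0]]]}}

```text
clock: 15.37
position: [0.5685, 0.3542, 0.0663]
tool_rot: [3.141, 0.001, -3.141]
force: [-0.8, -0.0, -3.2]
grip_width: 0.0418
finger_force: 41.5
```

Request:
{"api": "carry_out", "payload": {"rows": [[[0,0,0,0],[0,0,0,0],[0,0,0,0],[0,0,0,0],[0,0,0,0],[0,0,0,0],[0,0,-0.03,0],[0,0,-0.07,0],[0,0,-0.11,0],[0,0,-0.15,0],[0,-0.02,-0.17,0],[0,-0.05,-0.17,0]]], "grip": 0.0854}}

```text
clock: 16.37
position: [0.5689, 0.3074, 0.2403]
tool_rot: [3.137, 0.006, -3.137]
force: [0.5, -0.6, 0.2]
grip_width: 0.0853
finger_force: 0.0
```

Request:
{"api": "carry_out", "payload": {"rows": [[[0,-0.04,0,0],[0,-0.08,0,0],[0,-0.12,0,0],[0,-0.16,0,0],[0,-0.2,0,0],[0.005,-0.24,0,0],[0.01,-0.28,0,0],[0.015,-0.32,0,0],[0.02,-0.36,0,0],[0.023,-0.4,0,0],[0.023,-0.44,0,0],[0.023,-0.48,0,0]]]}}

```text
clock: 17.37
position: [0.5448, -0.1777, 0.2358]
tool_rot: [-3.142, 0.001, -3.141]
force: [1.3, -0.0, 0.7]
grip_width: 0.0853
finger_force: 0.0
```

Request:
{"api": "carry_out", "payload": {"rows": [[[0,-0.04,0,5],[0,-0.08,0,10],[0,-0.12,0,15],[0,-0.15,0,18.5],[0,-0.17,0,18.5],[0,-0.178,0,18.5],[0,-0.178,0,18.5]]]}}

```text
clock: 17.95
position: [0.5448, -0.3555, 0.2351]
tool_rot: [-3.141, -0.0, 2.818]
force: [-0.4, 0.4, -0.1]
grip_width: 0.0855
finger_force: 0.0
```

Run:
```python
from h import *
f=bot.grab_frame("wrist");save(f,"w3",(240,90,440,240),4)
s=bot.observe();print(s["position"],s["tool_rot"])
for d in bot.spot_point(f,"tin_centre")[:2]: print(d["conf"],d["position"],at_z(f,d["position"],.062))
print(proj(f,(.5455,-.3555,.118)))
f=bot.grab_frame("scene")
for k in("bottle_centre","amber_centre"):
    for d in bot.spot_point(f,k)[:2]: print(k,d["conf"],at_z(f,d["position"],.067))
```

```text
[ 0.54530123 -0.3537258   0.23514951] [ 3.14133151e+00 -3.53740201e-04  2.81910221e+00]
0.97 [390.7, 303.3] [ 0.72512478 -0.32813678  0.062     ]
[323.03409255 186.40052969]
bottle_centre 0.91 [0.49815743 0.29565207 0.067     ]
amber_centre 0.87 [0.55906735 0.34988849 0.067     ]
amber_centre 0.23 [ 0.58294971 -0.30240113  0.067     ]
```

View pics/w3.png

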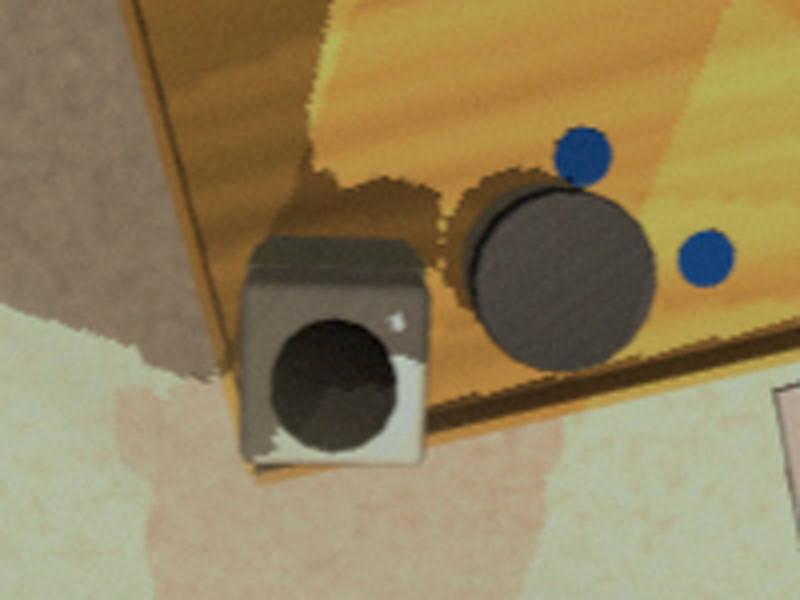

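The tin is square in the gripper view, with its cap at (323.5,186.2) as predicted. Descending to grasp it.

Request:
{"api": "carry_out", "payload": {"rows": [[[0,-0.001,0.03,0],[0,-0.001,0.065,0],[0,-0.001,0.1,0],[0,-0.001,0.125,0],[0,-0.001,0.145,0],[0,-0.001,0.158,0],[0,-0.001,0.165,0],[0,-0.001,0.168,0],[0,-0.001,0.168,0]]]}}

```text
clock: 18.95
position: [0.5454, -0.3546, 0.0678]
tool_rot: [-3.142, 0.0, 2.82]
force: [-0.1, 1.6, 0.1]
grip_width: 0.0855
finger_force: 0.0
```

Request:
{"api": "carry_out", "payload": {"rows": [[[0,0,0,0],[0,0,0,0],[0,0,0,0],[0,0,0,0],[0,0,0,0],[0,0,0,0],[0,0,0,0],[0,0,0,0]]], "grip": 0.03}}

```text
clock: 19.62
position: [0.5456, -0.3551, 0.0685]
tool_rot: [-3.141, 0.002, 2.819]
force: [-0.5, 0.2, 8.7]
grip_width: 0.0452
finger_force: 40.4
```

Request:
{"api": "carry_out", "payload": {"rows": [[[0,0,-0.01,0],[0,0,-0.03,0],[0,0,-0.06,0],[0,0,-0.095,0],[0,0,-0.13,-3],[0,0,-0.155,-7],[0,0,-0.165,-11],[0,0,-0.17,-15],[0,0,-0.17,-18],[0,0,-0.17,-18.5],[0,0,-0.17,-18.5]]]}}

```text
clock: 20.53
position: [0.5449, -0.3547, 0.2378]
tool_rot: [3.142, 0.0, 3.141]
force: [0.0, -0.2, -2.5]
grip_width: 0.0448
finger_force: 42.3
```

Request:
{"api": "carry_out", "payload": {"rows": [[[0,0.01,0,0],[0,0.03,0,0],[0,0.06,0,0],[0,0.1,0,0],[0,0.14,0,0],[0,0.18,0,0],[0,0.22,0,0],[0,0.26,0,0],[-0.005,0.3,0,0],[-0.01,0.34,0,0],[-0.015,0.38,0,0],[-0.015,0.42,0,0]]]}}

```text
clock: 21.53
position: [0.5595, 0.068, 0.2374]
tool_rot: [3.142, 0.0, 3.141]
force: [0.7, 0.1, -3.5]
grip_width: 0.0452
finger_force: 42.2
```

Request:
{"api": "carry_out", "payload": {"rows": [[[0,0.04,0,0],[0,0.08,0,0],[0,0.115,0,0],[0,0.14,0,0],[0,0.155,0,0],[0,0.16,0,0],[0,0.16,0,0],[0,0.16,0,0]]]}}

```text
clock: 22.2
position: [0.5596, 0.2241, 0.2373]
tool_rot: [-3.141, -0.0, 3.141]
force: [0.3, -0.3, -3.3]
grip_width: 0.0448
finger_force: 42.2
```

Request:
{"api": "carry_out", "payload": {"rows": [[[0,0,0.02,0],[0,0,0.05,0],[0,0,0.085,0],[0,0,0.115,0],[0,0,0.135,0],[0,0,0.15,0],[0,0,0.16,0],[0,0,0.166,0],[0,0,0.169,0],[0,0,0.1715,0],[0,0,0.1715,0]]]}}

```text
clock: 23.12
position: [0.5604, 0.225, 0.0668]
tool_rot: [3.141, 0.001, -3.141]
force: [1.8, -0.5, -2.0]
grip_width: 0.0451
finger_force: 42.2
```

Request:
{"api": "carry_out", "payload": {"rows": [[[0,0,0,0],[0,0,0,0],[0,0,0,0],[0,0,0,0],[0,0,0,0],[0,0,0,0],[0,0,-0.03,0],[0,0,-0.07,0],[0,0,-0.11,0],[0,0,-0.15,0],[0,-0.02,-0.17,0],[0,-0.05,-0.17,0]]], "grip": 0.0854}}

```text
clock: 24.12
position: [0.5612, 0.1781, 0.2406]
tool_rot: [3.138, 0.006, -3.137]
force: [1.4, -0.7, -0.3]
grip_width: 0.0856
finger_force: 0.0
```

Request:
{"api": "carry_out", "payload": {"rows": [[[0,-0.04,0,0],[0,-0.08,0,0],[0,-0.12,0,0],[0,-0.16,0,0],[0,-0.2,0,0],[0,-0.24,0,0],[0.008,-0.28,0,0],[0.008,-0.32,0,0],[0.008,-0.36,0,0],[0.008,-0.4,0,0],[0.008,-0.44,0,0],[0.008,-0.465,0,0]]]}}

```text
clock: 25.12
position: [0.5509, -0.2942, 0.236]
tool_rot: [-3.14, -0.0, 3.139]
force: [-0.9, -0.2, 1.1]
grip_width: 0.0854
finger_force: 0.0
```

Run:
```python
from h import *
f=bot.grab_frame("scene");save(f,"s2")
for k,z in dict(bottle_centre=.066,amber_centre=.068,tin_centre=.06).items():
    for d in bot.spot_point(f,k)[:2]: print(k,d["conf"],at_z(f,d["position"],z))
f=bot.grab_frame("wrist");s=bot.observe();print(s["position"])
for k,z in dict(jar_centre=.029,coaster=.0).items():
    for d in bot.spot_point(f,k)[:2]: print(k,d["conf"],d["position"],at_z(f,d["position"],z))
r=bot.regions_of(f,"jar_centre")[0]["region"];v,u=np.nonzero(r);print(u.min(),u.max(),v.min(),v.max(),at_z(f,((u.min()+u.max())/2,(v.min()+v.max())/2),.052))
f=bot.grab_frame("top")
for r in bot.regions_of(f,"coaster")[:2]:
    v,u=np.nonzero(r["region"]);print(u.min(),u.max(),v.min(),v.max(),at_z(f,(u.mean(),v.mean()),.006))
```

```text
bottle_centre 0.57 [0.48982622 0.30399084 0.066     ]
amber_centre 0.68 [0.56807909 0.34452244 0.068     ]
amber_centre 0.21 [ 0.76241215 -0.22256171  0.068     ]
tin_centre 0.97 [0.57792628 0.2094633  0.06      ]
tin_centre 0.87 [ 0.72719635 -0.32424361  0.06      ]
[ 0.55216649 -0.28894065  0.23574514]
jar_centre 0.7 [322.2, 171.1] [ 0.55527248 -0.29032713  0.029     ]
coaster 0.62 [536.4, 157.3] [ 0.54289886 -0.01497203  0.        ]Traceback (most recent call last):
  File "<stdin>", line 8, in <module>
IndexError: list index out of range
```

View pics/s2.png

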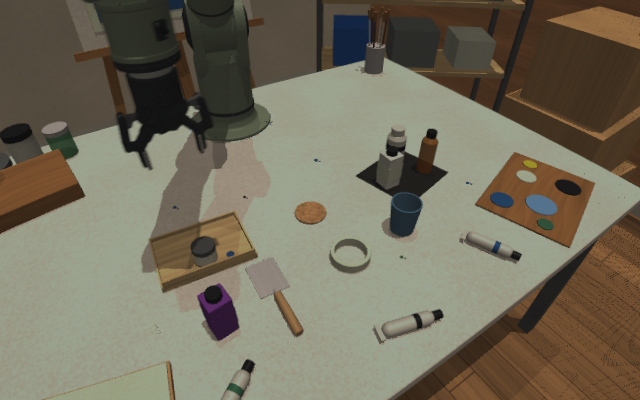

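All three containers stand on the mat: bottle (397,140), tin (390,168), amber (428,150). The jar is alone in the tray at (203,250), so I'll grasp it now.

Request:
{"api": "carry_out", "payload": {"rows": [[[-0.001,-0.001,0.03,0],[-0.001,-0.001,0.065,0],[-0.001,-0.001,0.1,0],[-0.001,-0.001,0.135,0],[-0.001,-0.001,0.165,0],[-0.001,-0.001,0.185,0],[-0.001,-0.001,0.197,0],[-0.001,-0.001,0.205,0],[-0.001,-0.001,0.208,0],[-0.001,-0.001,0.208,0]]]}}

```text
clock: 26.35
position: [0.5534, -0.2906, 0.0283]
tool_rot: [-3.141, 0.0, -3.14]
force: [0.0, -0.5, 0.1]
grip_width: 0.0854
finger_force: 0.0
```

Request:
{"api": "carry_out", "payload": {"rows": [[[0,0,0,0],[0,0,0,0],[0,0,0,0],[0,0,0,0],[0,0,0,0],[0,0,0,0],[0,0,0,0],[0,0,0,0]]], "grip": 0.04}}

```text
clock: 27.02
position: [0.5532, -0.2908, 0.0282]
tool_rot: [-3.141, 0.0, -3.141]
force: [-1.6, 0.4, 5.4]
grip_width: 0.0401
finger_force: 3.0
```

Request:
{"api": "carry_out", "payload": {"rows": [[[0,0,-0.01,0],[0,0,-0.03,0],[0,0,-0.06,0],[0,0,-0.09,0],[0,0.01,-0.115,0],[0,0.03,-0.125,0],[0,0.06,-0.13,0],[0,0.09,-0.13,0],[0,0.12,-0.13,0],[0,0.135,-0.13,0],[0,0.14,-0.13,0],[0,0.14,-0.13,0]]]}}

```text
clock: 28.02
position: [0.5532, -0.1496, 0.1584]
tool_rot: [3.141, 0.0, -3.139]
force: [-0.7, -0.8, -0.3]
grip_width: 0.04
finger_force: 0.0
```

Run:
```python
from h import *
s=bot.observe();print(s["position"])
for n in("wrist","top","scene"):
    f=bot.grab_frame(n);save(f,"c_"+n)
    hsv=cv2.cvtColor(f["pixels"],cv2.COLOR_RGB2HSV)
    p0=proj(f,(.547,-.015,.006))
    m=cv2.inRange(hsv,(5,110,60),(22,255,255))
    n_,l,st,ce=cv2.connectedComponentsWithStats(m)
    i=min((i for i in range(1,n_) if st[i,4]>150),key=lambda i:np.linalg.norm(ce[i]-p0))
    c=np.argwhere(l==i)[:,::-1]
    p=np.array([at_z(f,q,.006)[:2] for q in c],np.float32)
    h=cv2.convexHull(p);print(n,p0,st[i],cv2.minEnclosingCircle(h),p.mean(0))
    for d in bot.spot_point(f,"coaster")[:2]: print(d["conf"],at_z(f,d["position"],0))
```

```text
[ 0.55317546 -0.14959597  0.15843909]
wrist [453.35082748 171.85928054] [ 413  133   78   76 4595] ((0.5465879440307617, -0.017220668494701385), 0.040097229182720184) [ 0.54584336 -0.01725061]
0.68 [ 0.54417075 -0.0156791   0.        ]
top [315.70699794 241.76209741] [300 225  34  34 873] ((0.5477573275566101, -0.01635679043829441), 0.03922826424241066) [ 0.54731935 -0.01633204]
0.93 [ 0.54528762 -0.00650273  0.        ]
scene [310.37551046 210.46664085] [295 202  31  22 532] ((0.5513152480125427, -0.01846257969737053), 0.03955531120300293) [ 0.5518997  -0.01927094]
0.64 [ 0.5539852  -0.01758232  0.        ]
0.4 [0.508696   0.27130522 0.        ]
```

Width 0.040 with no force means the jar was not held. I'll look again.

Run:
```python
from h import *
f=bot.grab_frame("wrist")
for d in bot.spot_point(f,"jar_centre")[:3]: print(d["conf"],d["position"],at_z(f,d["position"],.029))
```

```text
0.66 [179.4, 183.7] [ 0.55361865 -0.28952674  0.029     ]
```

View pics/c_wrist.png

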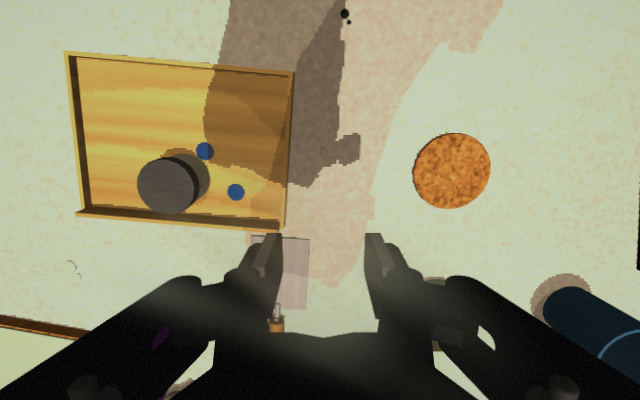

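Run:
```python
from h import *
f=bot.grab_frame("wrist");s=bot.observe();p=np.array(s["position"]);print(p,s["force"])
for dz in(0,.01,.019):
  for dx in(-.011,0,.011):
    print(dz,dx,[proj(f,p+[dx,dy,dz]).round().tolist() for dy in(-.02,.02)])
print("lid",at_z(f,(169,186),.052),proj(f,(.5534,-.2905,.052)))
save(f,"w4",(120,120,440,330),2.4)
```

```text
[ 0.55286335 -0.15132255  0.1578573 ] [ 0.64619309  0.39293595 -0.54888776]
0 -0.011 [[286.0, 215.0], [358.0, 215.0]]
0 0 [[286.0, 234.0], [358.0, 234.0]]
0 0.011 [[287.0, 252.0], [357.0, 252.0]]
0.01 -0.011 [[284.0, 221.0], [360.0, 221.0]]
0.01 0 [[284.0, 241.0], [360.0, 241.0]]
0.01 0.011 [[285.0, 260.0], [359.0, 260.0]]
0.019 -0.011 [[281.0, 227.0], [362.0, 227.0]]
0.019 0 [[282.0, 248.0], [362.0, 248.0]]
0.019 0.011 [[283.0, 268.0], [361.0, 268.0]]
lid [ 0.5504967  -0.28770531  0.052     ] [166.30153294 189.17382528]
```

View pics/w4.png

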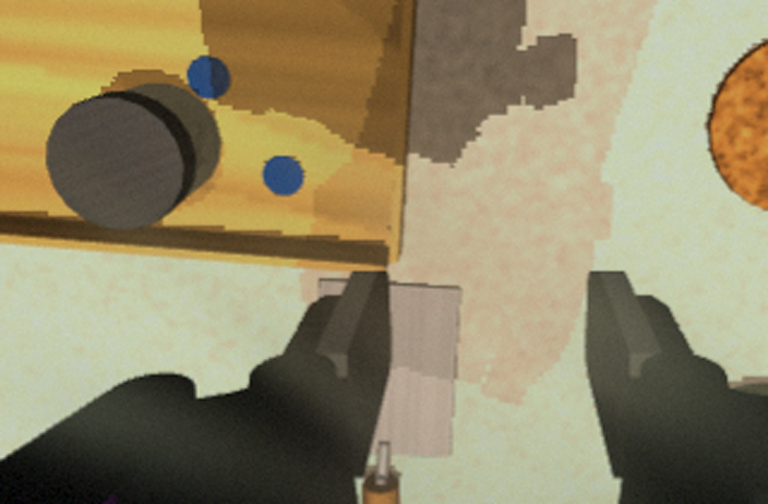

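The fingertips at partial opening stand well behind the TCP (at about 20 mm up), so the pads closed above the lid. The jar is still upright in place, with its lid centre at (169,186). I'll regrasp lower.

Request:
{"api": "carry_out", "payload": {"rows": [[[0.001,-0.04,0,0],[0.001,-0.08,0,0],[0.001,-0.115,0,0],[0.001,-0.138,0,0],[0.001,-0.138,0,0],[0.001,-0.138,0.03,0],[0.001,-0.138,0.065,0],[0.001,-0.138,0.1,0],[0.001,-0.138,0.125,0],[0.001,-0.138,0.14,0],[0.001,-0.138,0.147,0],[0.001,-0.138,0.147,0]]], "grip": 0.0854}}

```text
clock: 29.47
position: [0.5513, -0.2883, 0.0095]
tool_rot: [3.141, -0.002, -3.141]
force: [0.3, -0.3, 0.4]
grip_width: 0.0851
finger_force: 0.0
```

Request:
{"api": "carry_out", "payload": {"rows": [[[0,0,0,0],[0,0,0,0],[0,0,0,0],[0,0,0,0],[0,0,0,0],[0,0,0,0],[0,0,0,0],[0,0,0,0]]], "grip": 0.038}}

```text
clock: 30.13
position: [0.5528, -0.2892, 0.0126]
tool_rot: [-3.141, 0.002, -3.141]
force: [-3.3, 0.4, 11.1]
grip_width: 0.0508
finger_force: 39.8
```

Request:
{"api": "carry_out", "payload": {"rows": [[[0,0,-0.01,0],[0,0,-0.03,0],[0,0,-0.06,0],[0,0.01,-0.08,0],[0,0.03,-0.08,0],[0,0.065,-0.08,0],[0,0.105,-0.08,0],[0.004,0.145,-0.08,0],[0.004,0.185,-0.08,0],[0.004,0.225,-0.08,0],[0.004,0.255,-0.08,0],[0.004,0.272,-0.08,0]]]}}

```text
clock: 31.13
position: [0.5479, -0.0122, 0.092]
tool_rot: [3.14, 0.001, -3.137]
force: [0.2, 0.6, -2.2]
grip_width: 0.0501
finger_force: 42.3
```

Request:
{"api": "carry_out", "payload": {"rows": [[[0,0,0,0],[0,0,0,0],[0,0,0.02,0],[0,0,0.04,0],[0,0,0.06,0],[0,0,0.07,0],[0,0,0.076,0],[0,0,0.079,0],[0,0,0.08,0],[0,0,0.08,0]]]}}

```text
clock: 31.97
position: [0.5478, -0.0177, 0.0126]
tool_rot: [-3.141, 0.0, 3.141]
force: [-8.9, -2.6, 18.4]
grip_width: 0.0504
finger_force: 44.3
```

Request:
{"api": "carry_out", "payload": {"rows": [[[0,0,0,0],[0,0,0,0],[0,0,0,0],[0,0,0,0],[0,0,0,0],[0,0,0,0],[0,0,-0.03,0],[0,0,-0.07,0],[0,0,-0.11,0],[0,0,-0.15,0],[0,0,-0.19,0],[0,0,-0.222,0]]], "grip": 0.0854}}

```text
clock: 32.97
position: [0.548, -0.0169, 0.2361]
tool_rot: [3.141, 0.002, -3.141]
force: [0.5, 0.0, -0.2]
grip_width: 0.0855
finger_force: 0.0
```

Request:
{"api": "carry_out", "payload": {"rows": [[[0,0.04,0,0],[0,0.08,0,0],[0,0.12,0,0],[0,0.16,0,0],[0,0.2,0,0],[0,0.23,0,0],[0,0.242,0,0],[0,0.242,0,0],[0,0.242,0,0]]]}}

```text
clock: 33.72
position: [0.5475, 0.2249, 0.2326]
tool_rot: [-3.141, -0.0, -3.14]
force: [0.6, -0.4, -0.5]
grip_width: 0.0852
finger_force: 0.0
```

Run:
```python
from h import *
s=bot.observe();print(s["position"],s["clock"])
f=bot.grab_frame("scene");save(f,"s3")
for k,z in dict(jar_centre=.029,coaster=0,cup=0,tape=0).items():
    for d in bot.spot_point(f,k)[:2]: print(k,d["conf"],at_z(f,d["position"],z))
f=bot.grab_frame("wrist");save(f,"w5")
for k,z in dict(bottle_centre=.066,amber_centre=.068,tin_centre=.06,jar_centre=.029).items():
    for d in bot.spot_point(f,k)[:2]: print(k,d["conf"],d["position"],at_z(f,d["position"],z))
for n,p in dict(b=(.503,.294,.128),t=(.5605,.225,.116),a=(.5685,.354,.132),j=(.548,-.017,.052)).items(): print(n,proj(f,p))
```

```text
[0.54752522 0.22492417 0.23262903] 33.7167
jar_centre 0.67 [ 0.54942968 -0.01790753  0.029     ]
coaster 0.56 [ 0.54096046 -0.01540469  0.        ]
cup 0.87 [0.71580329 0.13438391 0.        ]
tape 0.61 [ 0.72652437 -0.02419946  0.        ]
amber_centre 0.74 [442.8, 193.6] [0.56867495 0.3548716  0.068     ]
jar_centre 0.64 [119.5, 169.4] [ 0.54843633 -0.01915616  0.029     ]
b [404.73899583 137.01121337]
t [323.50689675 198.52783149]
a [468.20403699 211.80604175]
j [108.56472031 172.73095468]
```

View pics/w5.png

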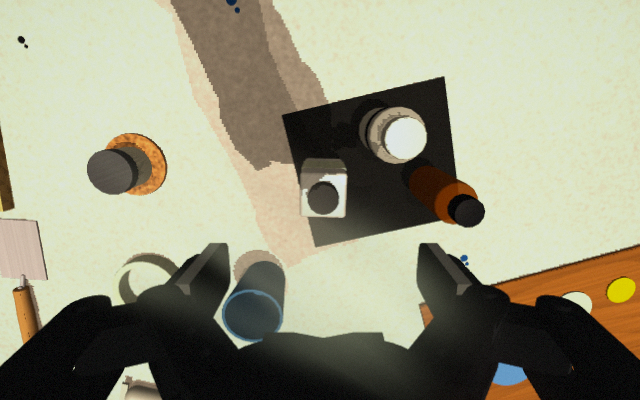

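View pics/s3.png

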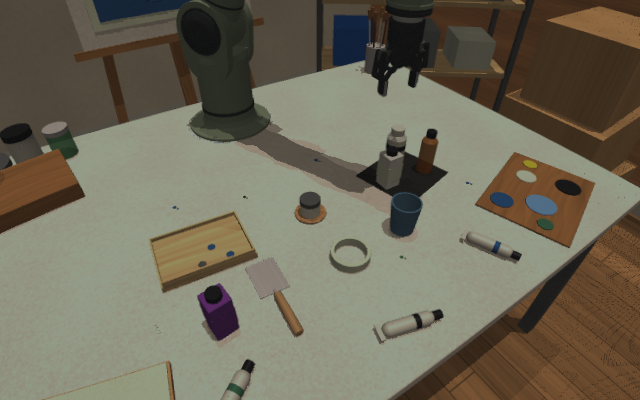

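Caps are where predicted: bottle (404,138), tin (323,198), amber (467,211). The jar sits centred on the coaster (scene 310,207). I'll return the tin first.

Request:
{"api": "carry_out", "payload": {"rows": [[[-0.013,0,0.02,0],[-0.013,0,0.055,0],[-0.013,0,0.09,0],[-0.013,0,0.12,0],[-0.013,0,0.14,0],[-0.013,0,0.155,0],[-0.013,0,0.163,0],[-0.013,0,0.167,0],[-0.013,0,0.167,0]]]}}

```text
clock: 34.97
position: [0.5606, 0.2252, 0.0657]
tool_rot: [-3.141, -0.0, -3.141]
force: [-0.2, 0.7, 1.3]
grip_width: 0.0853
finger_force: 0.0
```

Request:
{"api": "carry_out", "payload": {"rows": [[[0,0,0,0],[0,0,0,0],[0,0,0,0],[0,0,0,0],[0,0,0,0],[0,0,0,0],[0,0,0,0],[0,0,0,0]]], "grip": 0.03}}

```text
clock: 35.63
position: [0.5613, 0.2254, 0.067]
tool_rot: [3.141, 0.001, -3.141]
force: [-1.5, -1.0, 9.4]
grip_width: 0.0449
finger_force: 40.1
```

Request:
{"api": "carry_out", "payload": {"rows": [[[0,0,-0.01,0],[0,0,-0.03,0],[0,0,-0.06,0],[0,0,-0.095,0],[0,0,-0.13,0],[0,-0.01,-0.155,0],[0,-0.03,-0.165,0],[0,-0.06,-0.17,0],[0,-0.1,-0.17,0],[0,-0.14,-0.17,0],[0,-0.18,-0.17,0],[0,-0.22,-0.17,0]]]}}

```text
clock: 36.63
position: [0.5603, 0.0035, 0.2368]
tool_rot: [3.141, 0.001, -3.14]
force: [0.8, -0.3, -2.2]
grip_width: 0.0447
finger_force: 42.4
```

Request:
{"api": "carry_out", "payload": {"rows": [[[0.002,-0.04,0,0],[0.004,-0.08,0,0],[0.006,-0.12,0,0],[0.008,-0.16,0,0],[0.01,-0.2,0,0],[0.012,-0.24,0,0],[0.014,-0.28,0,0],[0.015,-0.315,0,0],[0.015,-0.34,0,0],[0.015,-0.355,0,0],[0.015,-0.36,0,0],[0.015,-0.36,0,0]]]}}

```text
clock: 37.63
position: [0.5458, -0.3553, 0.2361]
tool_rot: [3.142, -0.0, 3.141]
force: [0.2, 0.2, -2.8]
grip_width: 0.0446
finger_force: 42.4
```

Request:
{"api": "carry_out", "payload": {"rows": [[[0,0,0.02,0],[0,0,0.05,0],[0,0,0.085,0],[0,0,0.115,0],[0,0,0.135,0],[0,0,0.15,0],[0,0,0.16,0],[0,0,0.165,0],[0,0,0.1675,0],[0,0,0.1675,0]]]}}

```text
clock: 38.47
position: [0.5468, -0.3542, 0.0693]
tool_rot: [-3.141, 0.001, -3.14]
force: [0.7, -0.1, -2.8]
grip_width: 0.0449
finger_force: 42.0
```

Request:
{"api": "carry_out", "payload": {"rows": [[[0,0,0.001,0],[0,0,0.001,0],[0,0,0.001,0],[0,0,0.001,0],[0,0,0.001,0],[0,0,0.001,0],[0,0,-0.03,0],[0,0,-0.07,0],[0,0,-0.11,0],[0,0,-0.15,0],[0,0.02,-0.17,0],[0,0.05,-0.17,0]]], "grip": 0.0854}}

```text
clock: 39.47
position: [0.5468, -0.3079, 0.2434]
tool_rot: [-3.137, 0.006, 3.138]
force: [1.0, 0.3, -1.1]
grip_width: 0.0852
finger_force: 0.0
```

Request:
{"api": "carry_out", "payload": {"rows": [[[0,0.04,0,0],[0,0.08,0,0],[0,0.12,0,0],[0,0.16,0,0],[0,0.2,0,0],[-0.005,0.24,0,0],[-0.01,0.28,0,0],[-0.015,0.32,0,0],[-0.02,0.36,0,0],[-0.0225,0.4,0,0],[-0.0225,0.44,0,0],[-0.0225,0.48,0,0]]]}}

```text
clock: 40.47
position: [0.5679, 0.1772, 0.2386]
tool_rot: [3.142, 0.0, -3.141]
force: [1.2, -0.4, 0.7]
grip_width: 0.0854
finger_force: 0.0
```

Request:
{"api": "carry_out", "payload": {"rows": [[[0,0.04,0,0],[0,0.08,0,0],[0,0.12,0,0],[0,0.15,0,0],[0,0.17,0,0],[0,0.178,0,0],[0,0.178,0,0],[0,0.178,0,0]]]}}

```text
clock: 41.13
position: [0.5683, 0.3523, 0.2383]
tool_rot: [-3.141, 0.0, -3.141]
force: [-0.5, -0.5, 0.7]
grip_width: 0.0857
finger_force: 0.0
```

Run:
```python
from h import *
print(bot.observe()["position"])
f=bot.grab_frame("scene")
for k,z in dict(tin_centre=.062).items():
    for d in bot.spot_point(f,k)[:2]: print(k,d["conf"],at_z(f,d["position"],z))
f=bot.grab_frame("wrist")
for k,z in dict(amber_centre=.068,bottle_centre=.066).items():
    for d in bot.spot_point(f,k)[:2]: print(k,d["conf"],d["position"],at_z(f,d["position"],z))
```

```text
[0.56826013 0.35225022 0.23829021]
tin_centre 0.95 [ 0.72671846 -0.32977339  0.062     ]
tin_centre 0.74 [ 0.55228787 -0.35472127  0.062     ]
amber_centre 0.94 [325.5, 176.7] [0.57159339 0.3546015  0.068     ]
amber_centre 0.57 [273.9, 150.6] [0.5430961  0.29955636 0.068     ]
```

Descending .1725 on amber (to TCP about 0.066).

Request:
{"api": "carry_out", "payload": {"rows": [[[0,0.002,0.02,0],[0,0.002,0.055,0],[0,0.002,0.09,0],[0,0.002,0.12,0],[0,0.002,0.14,0],[0,0.002,0.155,0],[0,0.002,0.166,0],[0,0.002,0.1725,0],[0,0.002,0.1725,0]]]}}

```text
clock: 42.13
position: [0.5678, 0.3548, 0.065]
tool_rot: [-3.141, -0.001, -3.141]
force: [-0.0, -0.5, -0.3]
grip_width: 0.0853
finger_force: 0.0
```

Request:
{"api": "carry_out", "payload": {"rows": [[[0,0,0,0],[0,0,0,0],[0,0,0,0],[0,0,0,0],[0,0,0,0],[0,0,0,0],[0,0,0,0],[0,0,0,0]]], "grip": 0.03}}

```text
clock: 42.8
position: [0.5687, 0.3555, 0.0672]
tool_rot: [3.141, 0.001, -3.141]
force: [-2.0, -0.9, 8.2]
grip_width: 0.0418
finger_force: 39.8
```

Request:
{"api": "carry_out", "payload": {"rows": [[[0,0,-0.01,0],[0,0,-0.03,0],[0,0,-0.06,0],[0,0,-0.095,0],[0,0,-0.13,0],[0,-0.01,-0.155,0],[0,-0.03,-0.165,0],[0,-0.06,-0.17,0],[0,-0.1,-0.17,0],[0,-0.14,-0.17,0],[0,-0.18,-0.17,0],[0,-0.22,-0.17,0]]]}}

```text
clock: 43.8
position: [0.5677, 0.1334, 0.2368]
tool_rot: [3.141, 0.001, -3.141]
force: [1.9, -0.4, -3.3]
grip_width: 0.042
finger_force: 41.4
```

Request:
{"api": "carry_out", "payload": {"rows": [[[0.002,-0.04,0,0],[0.004,-0.08,0,0],[0.006,-0.12,0,0],[0.008,-0.16,0,0],[0.01,-0.2,0,0],[0.012,-0.24,0,0],[0.014,-0.28,0,0],[0.015,-0.315,0,0],[0.015,-0.34,0,0],[0.015,-0.355,0,0],[0.015,-0.36,0,0],[0.015,-0.36,0,0]]]}}

```text
clock: 44.8
position: [0.5531, -0.2258, 0.2363]
tool_rot: [-3.141, 0.0, 3.141]
force: [-0.4, 0.9, -3.0]
grip_width: 0.0417
finger_force: 41.4
```

Request:
{"api": "carry_out", "payload": {"rows": [[[0,0,0.02,0],[0,0,0.05,0],[0,0,0.085,0],[0,0,0.115,0],[0,0,0.135,0],[0,0,0.15,0],[0,0,0.16,0],[0,0,0.165,0],[0,0,0.1675,0],[0,0,0.1675,0]]]}}

```text
clock: 45.63
position: [0.5545, -0.2241, 0.0695]
tool_rot: [3.141, 0.002, -3.14]
force: [-0.5, -0.2, -2.0]
grip_width: 0.0419
finger_force: 41.4
```

Request:
{"api": "carry_out", "payload": {"rows": [[[0,0,0.001,0],[0,0,0.001,0],[0,0,0.001,0],[0,0,0.001,0],[0,0,0.001,0],[0,0,0.001,0],[0,0,-0.03,0],[0,0,-0.07,0],[0,0,-0.11,0],[0,0,-0.15,0],[0,0.02,-0.17,0],[0,0.05,-0.17,0]]], "grip": 0.0854}}

```text
clock: 46.63
position: [0.5548, -0.1775, 0.2433]
tool_rot: [-3.139, 0.007, 3.138]
force: [1.3, 1.4, 0.1]
grip_width: 0.0853
finger_force: 0.0
```

Request:
{"api": "carry_out", "payload": {"rows": [[[0,0.04,0,0],[0,0.08,0,0],[0,0.12,0,0],[0.01,0.16,0,0],[0.02,0.2,0,0],[0.03,0.24,0,0],[0.04,0.28,0,0],[0.05,0.32,0,0],[0.05,0.36,0,0],[0.05,0.4,0,0],[0.05,0.44,0,0],[0.05,0.469,0,0]]]}}

```text
clock: 47.63
position: [0.5022, 0.298, 0.2384]
tool_rot: [3.141, -0.0, -3.138]
force: [0.9, -0.6, 0.1]
grip_width: 0.0861
finger_force: 0.0
```

Request:
{"api": "carry_out", "payload": {"rows": [[[0,0,0,0],[0,0,0,0]]]}}

```text
clock: 47.8
position: [0.5025, 0.2957, 0.2379]
tool_rot: [-3.141, -0.001, -3.138]
force: [0.5, -1.9, -0.1]
grip_width: 0.0853
finger_force: 0.0
```

Run:
```python
from h import *
print(bot.observe()["position"])
f=bot.grab_frame("scene");save(f,"s4")
for k,z in dict(tin_centre=.062,amber_centre=.07).items():
    for d in bot.spot_point(f,k)[:2]: print(k,d["conf"],at_z(f,d["position"],z))
f=bot.grab_frame("wrist")
for k,z in dict(bottle_centre=.066).items():
    for d in bot.spot_point(f,k)[:2]: print(k,d["conf"],d["position"],at_z(f,d["position"],z))
```

```text
[0.50249282 0.29566655 0.23794072]
tin_centre 0.79 [ 0.72937138 -0.32434628  0.062     ]
tin_centre 0.27 [ 0.60562151 -0.0550681   0.062     ]
amber_centre 0.65 [ 0.56643392 -0.22801898  0.07      ]
```

Request:
{"api": "carry_out", "payload": {"rows": [[[0,0,0.02,0],[0,0,0.055,0],[0,0,0.09,0],[0,0,0.12,0],[0,0,0.14,0],[0,0,0.155,0],[0,0,0.166,0],[0,0,0.1725,0],[0,0,0.1725,0]]]}}

```text
clock: 48.8
position: [0.5029, 0.2937, 0.0652]
tool_rot: [-3.141, -0.001, -3.141]
force: [-0.8, -0.2, -0.7]
grip_width: 0.0849
finger_force: 0.0
```

Request:
{"api": "carry_out", "payload": {"rows": [[[0,0,0,0],[0,0,0,0],[0,0,0,0],[0,0,0,0],[0,0,0,0],[0,0,0,0],[0,0,0,0],[0,0,0,0]]], "grip": 0.045}}

```text
clock: 49.47
position: [0.5038, 0.2945, 0.0674]
tool_rot: [3.141, 0.002, -3.141]
force: [-2.6, -3.0, 13.1]
grip_width: 0.0515
finger_force: 39.2
```

View pics/s4.png

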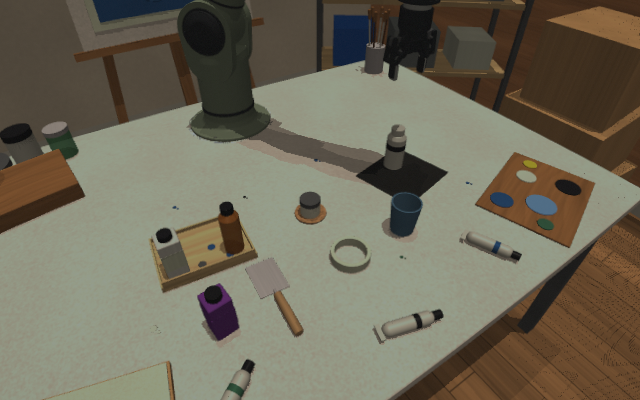

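Tin (172,250) and amber (231,228) are back upright in the tray. Next is the bottle.

Request:
{"api": "carry_out", "payload": {"rows": [[[0,0,-0.01,0],[0,0,-0.03,0],[0,0,-0.06,0],[0,0,-0.095,0],[0,0,-0.13,0],[0,-0.01,-0.155,0],[0,-0.03,-0.165,0],[0,-0.06,-0.17,0],[0,-0.1,-0.17,0],[0,-0.14,-0.17,0],[0,-0.18,-0.17,0],[0,-0.22,-0.17,0]]]}}

```text
clock: 50.47
position: [0.5028, 0.0725, 0.2369]
tool_rot: [3.141, 0.001, -3.14]
force: [1.6, -0.5, -2.0]
grip_width: 0.0511
finger_force: 42.6
```

Request:
{"api": "carry_out", "payload": {"rows": [[[0.002,-0.04,0,0],[0.004,-0.08,0,0],[0.006,-0.12,0,0],[0.008,-0.16,0,0],[0.01,-0.2,0,0],[0.012,-0.24,0,0],[0.014,-0.28,0,0],[0.0145,-0.315,0,0],[0.0145,-0.34,0,0],[0.0145,-0.355,0,0],[0.0145,-0.36,0,0],[0.0145,-0.36,0,0]]]}}

```text
clock: 51.47
position: [0.4886, -0.2867, 0.2363]
tool_rot: [-3.141, 0.0, 3.141]
force: [-0.1, 1.7, -2.4]
grip_width: 0.0508
finger_force: 42.6
```

Request:
{"api": "carry_out", "payload": {"rows": [[[0,0,0.02,0],[0,0,0.05,0],[0,0,0.085,0],[0,0,0.115,0],[0,0,0.135,0],[0,0,0.15,0],[0,0,0.16,0],[0,0,0.165,0],[0,0,0.1675,0],[0,0,0.1675,0]]]}}

```text
clock: 52.3
position: [0.4899, -0.285, 0.0697]
tool_rot: [3.141, 0.001, -3.14]
force: [-0.9, 1.6, 1.6]
grip_width: 0.051
finger_force: 43.0
```

Request:
{"api": "carry_out", "payload": {"rows": [[[0,0,0.001,0],[0,0,0.001,0],[0,0,0.001,0],[0,0,0.001,0],[0,0,0.001,0],[0,0,0.001,0],[0,0,-0.03,0],[0,0,-0.07,0],[0,0,-0.11,0],[0,0,-0.15,0],[0,0,-0.19,0],[0,0,-0.23,0]]], "grip": 0.0854}}

```text
clock: 53.3
position: [0.4886, -0.2857, 0.3007]
tool_rot: [-3.141, 0.0, -3.141]
force: [0.2, 0.8, 0.3]
grip_width: 0.085
finger_force: 0.0
```

Request:
{"api": "carry_out", "payload": {"rows": [[[0,0,-0.03,0],[-0.02,0,-0.06,0],[-0.02,0,-0.06,0],[-0.02,0,-0.06,0],[-0.02,0,-0.06,0]]]}}

```text
clock: 53.72
position: [0.5086, -0.2857, 0.3577]
tool_rot: [3.141, -0.001, -3.141]
force: [-0.3, -0.7, 0.4]
grip_width: 0.0856
finger_force: 0.0
```

Run:
```python
from h import *
print(bot.observe()["position"])
f=bot.grab_frame("wrist");save(f,"w6",(240,95,400,220),4)
for n,p in dict(b=(.489,-.2843,.130),t=(.5453,-.355,.118),a=(.5527,-.2249,.134)).items():print(n,((proj(f,p)-[240,95])*4).round())
f=bot.grab_frame("scene")
for k,z in dict(tin_centre=.062,amber_centre=.07,bottle_centre=.068,jar_centre=.029,coaster=0).items():
    for d in bot.spot_point(f,k)[:2]: print(k,d["conf"],at_z(f,d["position"],z))
```

```text
[ 0.50860912 -0.28565981  0.35769895]
b [334. 219.]
t [122. 385.]
a [519. 419.]
tin_centre 0.93 [ 0.73019369 -0.31951139  0.062     ]
tin_centre 0.66 [ 0.55661152 -0.22329795  0.062     ]
amber_centre 0.81 [ 0.55736738 -0.22603925  0.07      ]
amber_centre 0.54 [ 0.76954695 -0.22191831  0.07      ]
bottle_centre 0.64 [ 0.49573694 -0.28769697  0.068     ]
jar_centre 0.59 [ 0.54795048 -0.02363815  0.029     ]
```

View pics/w6.png

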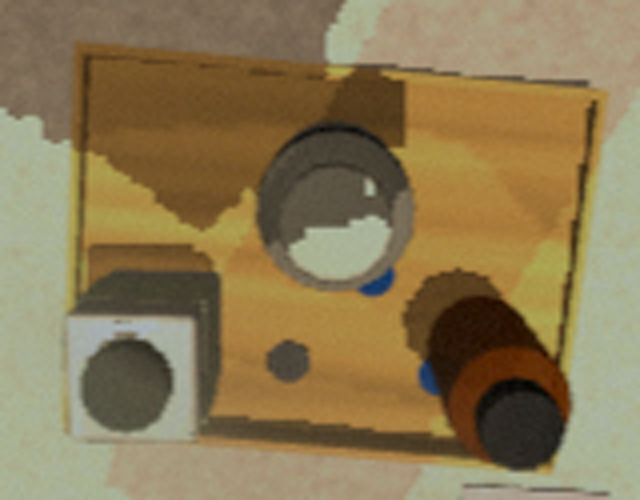

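The bottle cap at crop (334,222), tin cap at (127,384) and amber cap at (520,424) are within 1–2 mm of their start positions. All are upright, and the gripper is clear and open. Handing in.

```bash
python3 -c "
from workcell import bot
print(bot.job_done())"
```

```text
the job is handed in; nothing more can be done
None
```

The job is handed in, but no verdict came back: the jar stands in the middle of the coaster, and the bottle, tin and amber bottle are back upright within about 2 mm of where each started (the tin turned about 18°). The first grip on the jar missed and was redone lower.

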